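# Load the flask shaker by size

### The job

Load the shaker: stand each of the four conical flasks in the holder on the shaker platform that fits its size (smallest flask in the smallest holder, and so on up to the largest), fully down on the holder's floor inside its ring of fingers. Keep the flasks upright all the way, and leave the round jar and the square bottle standing where they are.

Things in the scene. Friction and masses are not known exactly. Their poses are not given: they have to be found in the camera images.
- flask_38: The smallest of four loose conical flasks, closed, white plastic, grey band at the top; about 30 g. Base diameter 38 mm, height 62 mm. Upright wall for 6 mm above the base, then a cone up to a straight round neck of 22 mm diameter, from 36 to 62 mm above the base (grip there). Stands on a dark mat. Origin: centre of the underside; z up its axis.
- flask_54: The second smallest of four loose conical flasks, closed, white plastic, grey band at the top; about 50 g. Base diameter 54 mm, height 86 mm. Upright wall for 6 mm above the base, then a cone up to a straight round neck of 26 mm diameter, from 60 to 86 mm above the base (grip there). Stands on a dark mat. Origin: centre of the underside; z up its axis.
- flask_70: The second largest of four loose conical flasks, closed, white plastic, grey band at the top; about 80 g. Base diameter 70 mm, height 112 mm. Upright wall for 6 mm above the base, then a cone up to a straight round neck of 30 mm diameter, from 84 to 112 mm above the base (grip there). Stands on a dark mat. Origin: centre of the underside; z up its axis.
- flask_86: The largest of four loose conical flasks, closed, white plastic, grey band at the top; about 120 g. Base diameter 86 mm, height 138 mm. Upright wall for 6 mm above the base, then a cone up to a straight round neck of 34 mm diameter, from 108 to 138 mm above the base (grip there). Stands on a dark mat. Origin: centre of the underside; z up its axis.
- holder_38: The smallest of four fixed steel holders, about 130 mm apart, on the platform of the low white shaker with a dark platform; for the 38 mm flask. Open above: six upright rigid fingers, 23 mm high, round a floor; 53 mm inside diameter, about 64 mm over the flared tips. Origin: centre of the underside, on the platform 60 mm above the bench; z up. The floor lies 3 mm above the origin.
- holder_54: The second smallest of four fixed steel holders, about 130 mm apart, on the platform of the low white shaker with a dark platform; for the 54 mm flask. Open above: six upright rigid fingers, 23 mm high, round a floor; 69 mm inside diameter, about 80 mm over the flared tips. Origin: centre of the underside, on the platform 60 mm above the bench; z up. The floor lies 3 mm above the origin.
- holder_70: The second largest of four fixed steel holders, about 130 mm apart, on the platform of the low white shaker with a dark platform; for the 70 mm flask. Open above: six upright rigid fingers, 23 mm high, round a floor; 85 mm inside diameter, about 96 mm over the flared tips. Origin: centre of the underside, on the platform 60 mm above the bench; z up. The floor lies 3 mm above the origin.
- holder_86: The largest of four fixed steel holders, about 130 mm apart, on the platform of the low white shaker with a dark platform; for the 86 mm flask. Open above: six upright rigid fingers, 23 mm high, round a floor; 101 mm inside diameter, about 112 mm over the flared tips. Origin: centre of the underside, on the platform 60 mm above the bench; z up. The floor lies 3 mm above the origin.
- jar: Bystander: loose straight-sided round white jar with a full-width grey cap, 56 mm diameter, 90 mm high, standing among the flasks. Origin: centre of the underside.
- square_bottle: Bystander: loose square white bottle, 50 x 50 mm, shoulder at 85 mm, round grey cap of 28 mm diameter up to 107 mm, standing among the flasks. Origin: centre of the underside.
There are look-alikes about, which are no part of the job. What is shaped like the flask_54 but purple is not meant. Leave any orange or yellow look-alike of the flask_86 alone.

How it is judged (in metres and radians):
At the end, for the whole second after the job is handed in: Each flask stands in the holder of its own size: axis within 12 mm of the holder's, base on the holder's floor (underside within about 5 mm of it), upright within 7 degrees, released and at rest; the jar and the square bottle stand upright within 30 mm of where they were (horizontal distance between flask_38 and holder_38 below 0.012 m and z of flask_38 in the frame of holder_38 between -0.001 and 0.008 m and angle between each of flask_38, flask_54, flask_70, flask_86, jar, square_bottle's own z axis and vertical below 0.12 rad and linear speed of each of flask_38, flask_54, flask_70, flask_86 below 0.02 m/s and horizontal distance between flask_54 and holder_54 below 0.012 m and z of flask_54 in the frame of holder_54 between -0.001 and 0.008 m and horizontal distance between flask_70 and holder_70 below 0.012 m and z of flask_70 in the frame of holder_70 between -0.001 and 0.008 m and horizontal distance between flask_86 and holder_86 below 0.012 m and z of flask_86 in the frame of holder_86 between -0.001 and 0.008 m and distance of each of jar, square_bottle from where it was at the start of the episode below 0.03 m); the robot touches nothing.
It fails at once if the jar is pushed more than 30 mm away or tipped (distance of jar from where it was at the start of the episode above 0.03 m or angle between jar's own z axis and vertical above 0.35 rad).
It fails at once if the square bottle is pushed more than 30 mm away or tipped (distance of square_bottle from where it was at the start of the episode above 0.03 m or angle between square_bottle's own z axis and vertical above 0.35 rad).
It fails at once if a flask is tipped by more than 40 degrees (angle between any of flask_38, flask_54, flask_70, flask_86's own z axis and vertical above 0.7 rad).
It also fails if it takes over 120 s, if anything falls off the work surface, if the arm or the gripper's body presses on something with over 40 N, if the wrist force passes 120 N, or if a joint passes its speed limit or range.

### The arm

A 6-joint arm with a two-finger parallel gripper is mounted at the origin on the work surface. World frame = base frame: x ahead of the robot, y to its left, z up, the work surface at z = 0. Lengths are in mm, angles in rad, forces in N, time in s.
With the tool pointing down it reaches from about 325 to 775 mm from the base axis. Payload 9.3 kg.
Tool frame: the origin (TCP) lies on the centre line of the jaws, within the pads' length; the fingertips stand 8 mm ahead of it and the grasp point (between the pads) lies 11 mm behind it; z points along the fingers, y is the direction in which the jaws open and shut (so a half turn about z gives the same grasp; the last joint's range is limited). The gripper opens to 85 mm and grips with 20 to 120 N. Pads are 22 mm wide; open, the fingers measure 114 mm over their backs; the gripper's body (76 mm by 85 mm) begins 54 mm behind the grasp point. The pads swing forward as they close: fully open they stand 13 mm farther back than shut.
Start: joints at [1.146, 0.259, 0.021, 1.334, 0, 1.418], TCP at [147.657, 529.806, 219.179] pointing down, gripper open.
Joint ranges: [-3.04, 3.04], [-0.91, 1.82], [-1.04, 1.36], [-1.92, 1.95], [-1.52, 1.45], [-3.14, 3.14]. Speed limits (rad/s): [2.22, 2.22, 2.79, 3.14, 3.14, 3.14].

### API

Orientations are given as a unit quaternion [w, x, y, z].
In Python, from cell import * gives the robot as it stands.
- The arm moves only by the tool carry_out, never from a script. Its argument "commands" is a list of rows, each a list of 7 numbers: the opening, from 0 (shut) to 1 (fully open), then the shift along the tool's x, y, z in mm, then the turn, a rotation vector about the tool's x, y, z in units of 8 degrees (1.0 is 8 degrees). In form: [[fingers, dx, dy, dz, ax, ay, az], ...]. A call has 1 to 10 rows; each row is the pose to reach, as a shift and turn from the pose commanded when the call began, along the tool's axes at that moment; what a row does not reach only later rows make up. A row lasts 1/10 s, in which the tool goes at most 50 mm and 8.59 degrees, less where a joint would pass 70% of its speed; a pose out of reach is approached as far as the arm can. A call with a gripper value outside its range is refused whole. The fingers move at their own pace and stop on an object; "force" is the grip in N (left out, the last holds). Time passes only in rows, so rows that repeat a pose let the fingers close. It gives the time, the measured TCP pose, the force and the opening at its end, in the units of the state.
- state(): the state, without advancing time (a new reading comes with each control period).
- grab_frame(name): name is "scene" or "top" or "wrist"; returns a dict with "frame" (420x560x3 uint8, blue, green, red), "z_map" (420x560 float32, mm along the optical axis (not along the pixel's ray), 0 where there is no reading), "fx", "fy", "cx", "cy" (pixels), "k1" (the pictures are not rectified: a ray, as slopes to the right and down, at radius r is drawn at 1 + k1 r^2 times it, then the intrinsics apply), "rvec" (rotation vector, rad) and "tvec" (3), from world to camera coordinates, as OpenCV has them. Camera axes: x right, y down, z forward; pixel columns grow to the right and rows downward; lengths in mm; the calibration is good to about 2 mm. A picture is of the moment at which its call begins.
- hand_in(): hands the job in, once; it reports no verdict.
Trained networks look in the newest picture that a camera, given by its name, has taken for a name from the list of things; names that differ only in an ending like _2 or _b are one class to them, and where a whole thing is asked for, a point or a joint stands for the part that bears it (a point fixed in the world has none). Each returns a list of dicts, best first, with "p" (0 to 1); they miss things now and then, are a little off and sometimes report something else, mostly with a low value. They report only what shows in the picture. A call takes as long as a camera call. They do not tell look-alikes from the thing itself.
- search_frame(camera, name): "uv" ([column, row] in pixels, amid what is visible of it).
- masks_of(camera, name): "pixels" (420x560 bool, what is visible of it) and "uv" ([column, row] in pixels, amid what is visible of it).
- mark_of(camera, name): "uv" ([column, row] in pixels: a listed point, or the origin of a listed thing).
The state is a dict: "t": time; "qpos": joint angles; "qd": joint speeds; "effort": joint torques, N m; "eef_pos": TCP position; "tcp_rot": TCP orientation; "contact_force": force on the tool from outside, world axes, zero at the start; "wrist_torque": the same for the moment, N m; "finger_gap": finger opening in mm.
Only numpy, scipy, OpenCV 4.12 (cv2) and the standard library are available. Lean on these libraries where they do the work, as an engineer would, in place of code of your own. Each camera call takes 0.05 s, during which the arm holds its last target.

## Working session

There is one attempt and no reset: what is moved stays moved. The work goes in short steps, Python scripts to look and compute and a tool call to move; the robot and the scene stay as the last step left them, time stands still between calls to the robot, and variables do not carry over. Pictures are saved under pics/ and viewed, and the job is handed in when it is done.

Besides the shell and the picture viewer there is one more tool, called after "Call:" in YAML: its name, and indented under it one key for each argument. carry_out: Moves the arm, as the interface text tells. Its arguments: {"type":"object","properties":{"commands":{"type":"array","items":{"type":"array","items":{"type":"number"}}},"force":{"type":"number"}},"required":["commands"]}

```bash
ls; mkdir -p pics
python3 - <<'E'
from cell import *
import cv2
print(state())
for c in ["scene","top","wrist"]:
    f=grab_frame(c); cv2.imwrite(f"pics/{c}0.png",f["frame"]); print(c,{k:v for k,v in f.items() if k not in("frame","z_map")})
E
```

```text
pics
{'t': 0.0, 'qpos': array([ 1.14642872e+00,  2.59226577e-01,  2.07239187e-02,  1.33369013e+00,
       -1.36605710e-06,  1.41819706e+00]), 'qd': array([ 0.00141648, -0.00107942,  0.00039983,  0.00041525,  0.00013324,
        0.00042792]), 'effort': array([-4.14153765e-03, -5.55644810e+01,  3.44529462e+01,  1.37064714e-02,
       -4.51172746e-04, -8.02198201e-07]), 'eef_pos': array([147.51601715, 529.529336  , 218.53260308]), 'tcp_rot': array([-1.97991258e-04,  1.35466351e-01,  9.90781702e-01, -6.69572874e-04]), 'contact_force': array([-0.52920898, -0.28039145,  0.36641518]), 'wrist_torque': array([-0.01276291,  0.06375514, -0.05369239]), 'finger_gap': 85.15582928716104}
scene {'fx': 461.4495691931218, 'fy': 461.4495691931218, 'cx': 274.5341819636827, 'cy': 208.81960914838723, 'k1': -0.021877662901987945, 'rvec': array([ 1.91585415,  1.19896996, -0.62249012]), 'tvec': array([-319.05729659, -194.79895528, 1594.26101693])}
top {'fx': 427.95401596051397, 'fy': 427.95401596051397, 'cx': 279.74275371664623, 'cy': 209.41928158685172, 'k1': 0.032934114934037084, 'rvec': array([ 2.16585374, -2.10342144,  0.19137792]), 'tvec': array([ 75.72636175, 546.79839815, 854.03147779])}
wrist {'fx': 337.3535773681499, 'fy': 337.3535773681499, 'cx': 282.9536252545829, 'cy': 209.17237138652916, 'k1': -0.008128620752204947, 'rvec': array([-2.32705323, -1.76661045, -0.23202192]), 'tvec': array([-549.73163738,  -34.79620265,  379.04884147])}
```

View pics/scene0.png

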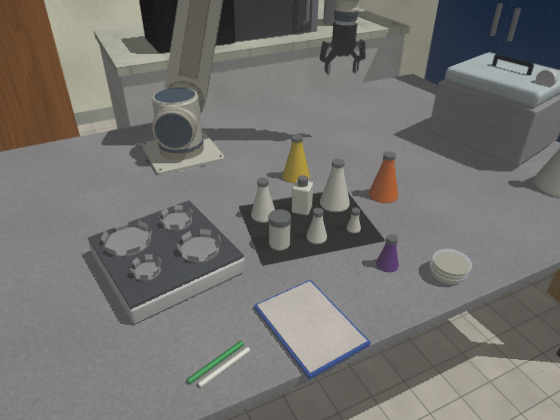

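View pics/top0.png

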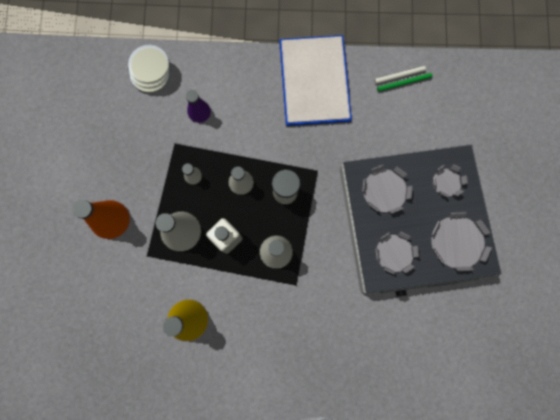

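View pics/wrist0.png

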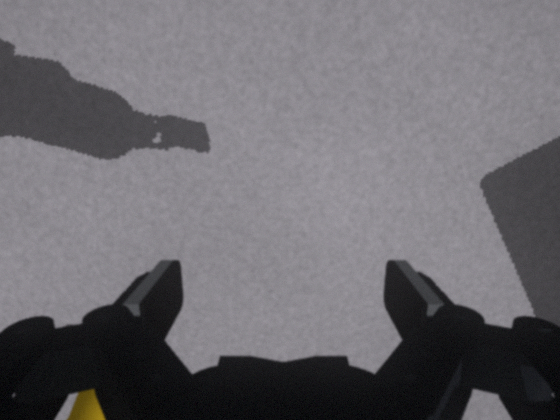

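Candidates in the top picture are:
- flask_38 at (191,175)
- flask_54 at (240,182)
- flask_70 at (276,252)
- flask_86 at (178,230)
- look-alikes: orange (105,218), yellow (188,320) and purple (198,108)
- bystanders: jar (286,187) and square bottle (223,235)

The holders appear to be 86 at (458,242), 70 at (385,190), 54 at (397,253) and 38 at (448,182).

```bash
cat > h.py <<'E'
from cell import *
import numpy as np, cv2
def cloud(f):
    R=cv2.Rodrigues(f["rvec"])[0]; H,W=f["z_map"].shape
    u,v=np.meshgrid(np.arange(W,dtype=float),np.arange(H,dtype=float))
    K=np.array([[f["fx"],0,f["cx"]],[0,f["fy"],f["cy"]],[0,0,1]])
    # forward model x*(1+k1 r^2): OpenCV's radial model
    n=cv2.undistortPoints(np.stack([u,v],-1).reshape(-1,1,2),K,np.array([f["k1"],0,0,0.])).reshape(H,W,2)
    z=f["z_map"].astype(float)
    P=np.dstack([n[...,0]*z,n[...,1]*z,z])
    X=(P-f["tvec"])@R
    X[z<=0]=np.nan
    return X
def proj(f,p):
    K=np.array([[f["fx"],0,f["cx"]],[0,f["fy"],f["cy"]],[0,0,1]])
    return cv2.projectPoints(np.array(p,float).reshape(-1,1,3),f["rvec"],f["tvec"],K,np.array([f["k1"],0,0,0.]))[0].reshape(-1,2)
def circ(xy,iters=5):
    m=np.ones(len(xy),bool)
    for _ in range(iters):
        A=np.c_[2*xy[m],np.ones(m.sum())]; s=np.linalg.lstsq(A,(xy[m]**2).sum(1),rcond=None)[0]
        c=s[:2]; r=np.sqrt(s[2]+c@c); d=abs(np.linalg.norm(xy-c,axis=1)-r); m=d<max(2,2*np.median(d))
    return c,r
E
python3 - <<'E'
from h import *
hs={"flask_38":62,"flask_54":86,"flask_70":112,"flask_86":138,"jar":90,"square_bottle":107}
for cam in ["top","scene"]:
    f=grab_frame(cam); X=cloud(f)
    print(cam,"bench z",np.nanmedian(X[...,2]))
    for n in list(hs)+["holder_38","holder_54","holder_70","holder_86"]:
        for d in masks_of(cam,n)[:3]:
            P=X[d["pixels"]]; P=P[~np.isnan(P[:,0])]
            zt=np.percentile(P[:,2],99); t=P[P[:,2]>zt-4]
            print(n,round(d["p"],2),np.round(d["uv"]),"n",len(P),"ztop %.0f"%zt,"top c",t.mean(0).round(1),"mid",((t.min(0)+t.max(0))/2)[:2].round(1), "ext",np.ptp(t,axis=0)[:2].round(0))
        mk=[(round(d["p"],2),np.round(d["uv"])) for d in mark_of(cam,n)[:2]]; print("   mark",mk)
E
```

```text
top bench z 0.3069886536946382
flask_38 0.96 [242. 183.] n 487 ztop 93 top c [608.9 179.5  91. ] mid [609.3 179.5] ext [25. 22.]
flask_38 0.83 [196. 108.] n 559 ztop 88 top c [773.6 283.   86.2] mid [773.6 283.6] ext [27. 24.]
flask_38 0.77 [105. 216.] n 1625 ztop 140 top c [519.5 461.8 137.9] mid [519.1 461.6] ext [33. 33.]
   mark [(0.8, array([192., 172.])), (0.69, array([241., 183.]))]
flask_54 0.96 [242. 183.] n 487 ztop 93 top c [608.9 179.5  91. ] mid [609.3 179.5] ext [25. 22.]
flask_54 0.83 [196. 108.] n 559 ztop 88 top c [773.6 283.   86.2] mid [773.6 283.6] ext [27. 24.]
flask_54 0.77 [105. 216.] n 1625 ztop 140 top c [519.5 461.8 137.9] mid [519.1 461.6] ext [33. 33.]
   mark [(0.8, array([192., 172.])), (0.69, array([241., 183.]))]
flask_70 0.96 [242. 183.] n 487 ztop 93 top c [608.9 179.5  91. ] mid [609.3 179.5] ext [25. 22.]
flask_70 0.83 [196. 108.] n 559 ztop 88 top c [773.6 283.   86.2] mid [773.6 283.6] ext [27. 24.]
flask_70 0.77 [105. 216.] n 1625 ztop 140 top c [519.5 461.8 137.9] mid [519.1 461.6] ext [33. 33.]
   mark [(0.8, array([192., 172.])), (0.69, array
[... 4813 characters left out ...]
   82. ] mid [ 461.2 -143.5] ext [82. 79.]
holder_70 0.7 [198. 246.] n 955 ztop 84 top c [ 587.9 -126.8   82.5] mid [ 591.2 -126.8] ext [98. 98.]
holder_70 0.65 [124. 239.] n 1187 ztop 84 top c [ 483.5 -275.5   82.1] mid [ 486.8 -274.5] ext [120. 105.]
   mark [(0.84, array([126., 243.])), (0.79, array([177., 221.]))]
holder_86 0.79 [177. 216.] n 540 ztop 84 top c [ 454.4 -141.9   82. ] mid [ 461.2 -143.5] ext [82. 79.]
holder_86 0.7 [198. 246.] n 955 ztop 84 top c [ 587.9 -126.8   82.5] mid [ 591.2 -126.8] ext [98. 98.]
holder_86 0.65 [124. 239.] n 1187 ztop 84 top c [ 483.5 -275.5   82.1] mid [ 486.8 -274.5] ext [120. 105.]
   mark [(0.84, array([126., 243.])), (0.79, array([177., 221.]))]
```

```bash
python3 - <<'E'
from h import *
from scipy.optimize import least_squares
T={"f38":((191,168),62),"f54":((238,172),86),"f70":((277,244),112),"f86":((165,222),138)}
Hh={"h38":((448,182),53),"h54":((397,253),69),"h70":((385,190),85),"h86":((458,242),101)}
f=grab_frame("top"); X=cloud(f); g=grab_frame("scene"); Y=cloud(g)
mat=X[(abs(X[...,2]-6)<4)&(f["frame"].max(-1)<40)]; print("mat z",np.nanmedian(mat[:,2]), "x",np.nanpercentile(mat[:,0],[0,100]),"y",np.nanpercentile(mat[:,1],[0,100]))
for n,((u,v),h) in T.items():
    c=X[v,u,:2]; z0=6+h
    for nm,Q in (("top",X),("scene",Y)):
        A=Q.reshape(-1,3); 
        for _ in range(4):
            s=A[(np.linalg.norm(A[:,:2]-c,axis=1)<25)&(abs(A[:,2]-z0)<4)]; c=(s[:,:2].min(0)+s[:,:2].max(0))/2
        print(n,nm,"mean",s.mean(0).round(1),"mid",c.round(1),"ext",np.ptp(s[:,:2],axis=0).round(1),len(s))
for n,((u,v),D) in Hh.items():
    c0=X[v,u]; print(n,"pixel",c0.round(1))
    for nm,Q in (("top",X),("scene",Y)):
        A=Q.reshape(-1,3); s=A[(np.linalg.norm(A[:,:2]-c0[:2],axis=1)<D/2+14)&(A[:,2]>76)&(A[:,2]<88)]
        fit=least_squares(lambda p:np.hypot(s[:,0]-p[0],s[:,1]-p[1])-p[2],[c0[0],c0[1],D/2],loss="soft_l1",f_scale=2)
        print("  ",nm,fit.x.round(1),len(s), "zmax",s[:,2].max().round(1))
E
python3 - <<'E'
import cv2,sys
sys.path.insert(0,'.')
i=cv2.imread('pics/top0.png'); cv2.imwrite('pics/crop1.png',cv2.resize(i[130:300,60:330],None,fx=2.9,fy=2.9,interpolation=2))
cv2.imwrite('pics/crop2.png',cv2.resize(i[130:310,330:520],None,fx=3,fy=3,interpolation=2))
E
```

```text
mat z 4.113943405823947 x [392.63734081 692.29033446] y [ 12.64305015 372.51241476]
f38 top mean [621.6 287.1  66.4] mid [620.9 287.3] ext [20.9 21.3] 82
f38 scene mean [623.7 286.   66.8] mid [624.4 285.5] ext [22.5 22.1] 41
f54 top mean [609.6 180.5  90.3] mid [609.4 180.8] ext [25.8 24.7] 122
f54 scene mean [612.2 178.1  91.3] mid [610.6 179.3] ext [27.9 25.8] 56
f70 top mean [458.3  98.3 116.5] mid [458.3  98. ] ext [29.1 28.8] 193
f70 scene mean [462.   95.4 117.5] mid [460.8  96.4] ext [29.1 30.4] 62
f86 top mean [497.3 305.4 142.4] mid [496.7 305.6] ext [32.1 32.1] 250
f86 scene mean [500.5 303.9 143.1] mid [499.3 304.4] ext [36.9 32.6] 78
h38 pixel [ 609.9 -257.1   63.8]
   top [ 609.  -253.3   31. ] 138 zmax 84.9
   scene [ 611.7 -255.6   31.3] 120 zmax 85.4
h54 pixel [ 458.9 -148.7   63.1]
   top [ 459.3 -142.8   39.6] 188 zmax 85.0
   scene [ 460.3 -143.8   39.5] 119 zmax 87.1
h70 pixel [ 589.6 -126.8   61. ]
   top [ 588.2 -125.2   47.9] 229 zmax 85.4
   scene [ 590.7 -126.7   47.5] 168 zmax 86.3
h86 pixel [ 485.1 -272.5   63.7]
   top [ 486.  -271.    55.4] 287 zmax 85.9
   scene [ 487.8 -272.1   55.5] 179 zmax 86.2
```

View pics/crop1.png

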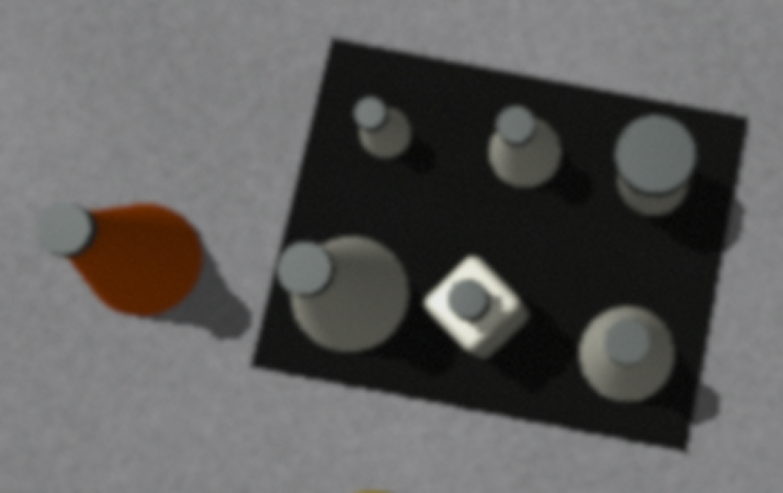

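View pics/crop2.png

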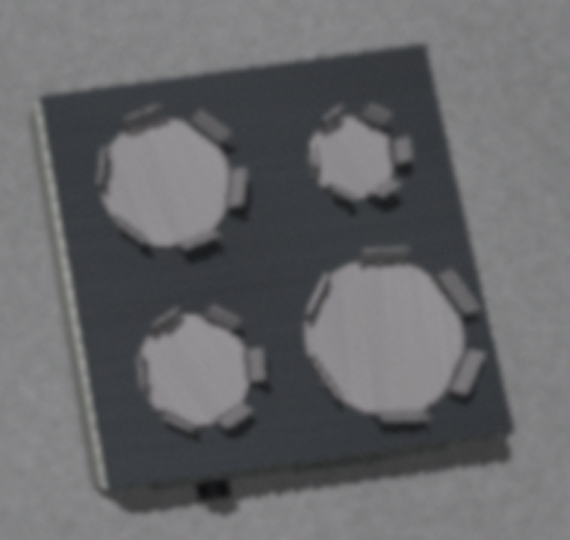

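```bash
cat >> h.py <<'E'
from scipy.spatial.transform import Rotation as Ro
def plan(*targets):
    s=state(); w,x,y,z=s["tcp_rot"]; R=Ro.from_quat([x,y,z,w])
    print("t",round(s["t"],2),"tcp",s["eef_pos"].round(1),"q",s["qpos"].round(2),"gap",round(s["finger_gap"],1),"F",s["contact_force"].round(1),"tilt",round(np.degrees(np.arccos(-R.as_matrix()[2,2])),2),"yaw x",np.degrees(np.arctan2(R.as_matrix()[1,0],R.as_matrix()[0,0])).round(1))
    for t in targets:
        d=R.inv().apply(np.array(t,float)-s["eef_pos"]); print("to",t,"tool shift",d.round(1),"len",np.linalg.norm(d).round(0))
E
python3 -c "
from h import *
plan([498,305,219],[498,305,121.5])"
```

```text
t 2.35 tcp [147.6 529.8 219.2] q [ 1.15  0.26  0.02  1.33 -0.    1.42] gap 85.3 F [ 0.   0.1 -0.4] tilt 0.0 yaw x 164.4
to [498, 305, 219] tool shift [-3.979e+02 -1.225e+02  2.000e-01] len 416.0
to [498, 305, 121.5] tool shift [-397.9 -122.5   97.7] len 428.0
```

Call:
carry_out:
  commands:
    - [0.75,-44,-14,0,0,0,0]
    - [0.75,-88,-27,0,0,0,0]
    - [0.75,-133,-41,0,0,0,0]
    - [0.75,-177,-54,0,0,0,0]
    - [0.75,-221,-68,0,0,0,0]
    - [0.75,-265,-82,0,0,0,0]
    - [0.75,-310,-95,0,0,0,0]
    - [0.75,-354,-109,0,0,0,0]
    - [0.75,-398,-122.5,0,0,0,0]
    - [0.75,-398,-122.5,0,0,0,0]
  force: 30

```text
t: 3.35
eef_pos: [502.3, 301.8, 218.2]
tcp_rot: [0.0, 0.138, 0.99, -0.0]
contact_force: [-0.8, 0.2, 0.2]
finger_gap: 64.2
```

```bash
python3 -c "
from h import *
f=grab_frame('wrist'); cv2.imwrite('pics/w1.png',f['frame'])
plan([498,305,121.5]); print(proj(f,[[498,305,142],[498,305,112]]))
X=cloud(f).reshape(-1,3); s=X[(np.linalg.norm(X[:,:2]-[498,305],axis=1)<30)&(abs(X[:,2]-142.5)<4)]
print(len(s), s.mean(0),(s.min(0)+s.max(0))/2,np.ptp(s,axis=0))"
```

```text
t 3.4 tcp [500.2 303.1 218.4] q [ 0.4   0.32  0.11  1.36 -0.    0.68] gap 63.8 F [-0.6  0.2  0.8] tilt 0.05 yaw x 164.2
to [498, 305, 121.5] tool shift [ 2.6  1.2 96.9] len 97.0
[[285.17201556 205.45316336]
 [284.98733693 195.99713976]]
1799 [499.2716775  305.70482807 143.00133457] [499.99496978 305.48363122 141.91689117] [34.16168373 34.53695225  6.63632795]
```

View pics/w1.png

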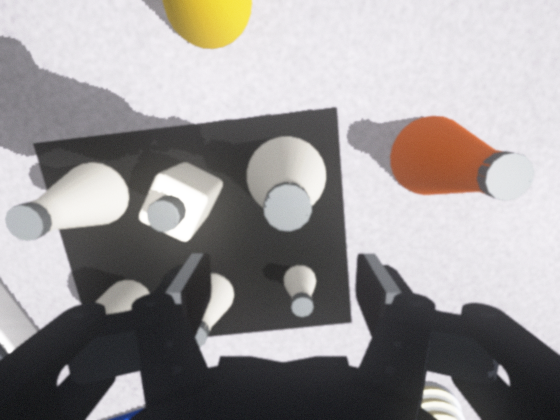

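The wrist view shows the white flask_86 cap at (287,207), the square bottle at (165,213) and the orange look-alike at (505,175). This agrees with the fit to within 1.5 mm, so I'm descending.

Call:
carry_out:
  commands:
    - [0.75,0,0,15,0,0,0]
    - [0.75,0,0,35,0,0,0]
    - [0.75,0,0,55,0,0,0]
    - [0.75,0,0,75,0,0,0]
    - [0.75,0,0,90,0,0,0]
    - [0.75,0,0,97,0,0,0]
    - [0.75,0,0,97,0,0,0]
    - [0.75,0,0,97,0,0,0]

```text
t: 4.2
eef_pos: [498.1, 305.4, 122.9]
tcp_rot: [0.0, 0.135, 0.991, 0.0]
contact_force: [0.1, 0.6, 1.2]
finger_gap: 64.2
```

```bash
python3 -c "
from h import *
f=grab_frame('wrist'); cv2.imwrite('pics/w2.png',f['frame'])
plan([498.8,305.2,121.5])"
```

```text
t 4.25 tcp [498.3 305.4 123.1] q [ 0.41  0.36 -0.08  1.13  0.    0.68] gap 64.3 F [ 0.2  0.2 -0.4] tilt 0.08 yaw x 164.4
to [498.8, 305.2, 121.5] tool shift [-0.5 -0.1  1.6] len 2.0
```

View pics/w2.png

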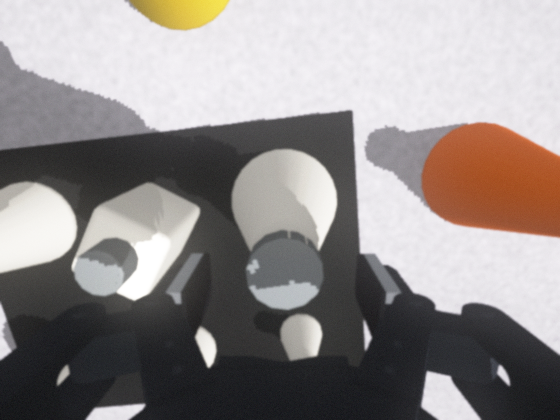

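The neck (285,270) is centred between the pads, so I'm closing.

Call:
carry_out:
  commands:
    - [0,0,0,0,0,0,0]
    - [0,0,0,0,0,0,0]
    - [0,0,0,0,0,0,0]
    - [0,0,0,0,0,0,0]
    - [0,0,0,0,0,0,0]
    - [0,0,0,0,0,0,0]
    - [0,0,0,0,0,0,0]
  force: 35

```text
t: 4.95
eef_pos: [498.6, 305.3, 122.9]
tcp_rot: [0.001, 0.135, 0.991, 0.001]
contact_force: [0.2, 2.1, 5.8]
finger_gap: 30.8
```

```bash
python3 -c "
from h import *
plan([498.8,305.2,255])"
```

```text
t 4.95 tcp [498.6 305.3 122.9] q [ 0.41  0.36 -0.08  1.13  0.    0.68] gap 30.8 F [0.2 2.1 5.8] tilt 0.09 yaw x 164.4
to [498.8, 305.2, 255] tool shift [  -0.4    0.2 -132.1] len 132.0
```

Call:
carry_out:
  commands:
    - [0,0,0,-5,0,0,0]
    - [0,0,0,-20,0,0,0]
    - [0,0,0,-38,0,0,0]
    - [0,0,0,-56,0,0,0]
    - [0,0,0,-74,0,0,0]
    - [0,0,0,-92,0,0,0]
    - [0,0,0,-110,0,0,0]
    - [0,0,0,-125,0,0,0]
    - [0,0,0,-133,0,0,0]
    - [0,0,0,-133,0,0,0]

```text
t: 5.95
eef_pos: [498.4, 305.0, 256.0]
tcp_rot: [0.001, 0.136, 0.991, 0.0]
contact_force: [0.6, 0.5, -2.2]
finger_gap: 30.9
```

```bash
python3 -c "
from h import *
f=grab_frame('scene'); cv2.imwrite('pics/s1.png',f['frame'])
plan([487,-271.5,256])"
```

```text
t 6.0 tcp [498.2 304.9 255. ] q [ 0.41  0.31  0.19  1.45 -0.    0.68] gap 31.3 F [-0.3  0.8 -0.9] tilt 0.0 yaw x 164.4
to [487, -271.5, 256] tool shift [-144.  -558.3   -0.9] len 577.0
```

View pics/s1.png

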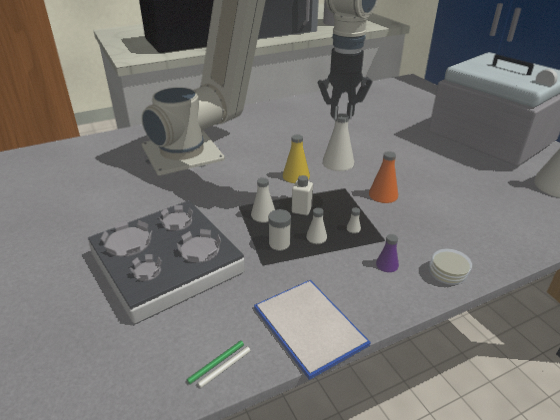

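flask_86 hangs upright at (340,140) and nothing else has moved. I'm carrying it across.

Call:
carry_out:
  commands:
    - [0,-4,-14,0,0,0,0]
    - [0,-10,-37,0,0,0,0]
    - [0,-17,-67,0,0,0,0]
    - [0,-26,-99,0,0,0,0]
    - [0,-34,-132,0,0,0,0]
    - [0,-43,-165,0,0,0,0]
    - [0,-51,-198,0,0,0,0]
    - [0,-60,-231,0,0,0,0]
    - [0,-68,-264,0,0,0,0]
    - [0,-77,-297,0,0,0,0]

```text
t: 7.0
eef_pos: [491.5, -3.6, 254.4]
tcp_rot: [-0.001, 0.136, 0.991, -0.0]
contact_force: [0.5, 0.5, -1.0]
finger_gap: 31.3
```

Call:
carry_out:
  commands:
    - [0,-8,-33,0,0,0,0]
    - [0,-17,-66,0,0,0,0]
    - [0,-26,-99,0,0,0,0]
    - [0,-34,-132,0,0,0,0]
    - [0,-43,-165,0,0,0,0]
    - [0,-51,-198,0,0,0,0]
    - [0,-58,-226,0,0,0,0]
    - [0,-64,-247,0,0,0,0]
    - [0,-67,-261,0,0,0,0]
    - [0,-67,-261,0,0,0,0]

```text
t: 8.0
eef_pos: [486.3, -272.8, 254.2]
tcp_rot: [-0.001, 0.137, 0.991, 0.0]
contact_force: [0.2, -0.2, -0.5]
finger_gap: 30.9
```

```bash
python3 -c "
from h import *
f=grab_frame('wrist'); cv2.imwrite('pics/w3.png',f['frame'])
f=grab_frame('top'); cv2.imwrite('pics/t3.png',f['frame'])
plan([487,-271.5,256],[487,-271.5,185])"
```

```text
t 8.1 tcp [ 486.6 -270.9  254.8] q [-0.66  0.26  0.12  1.43  0.   -0.39] gap 30.8 F [ 0.3  0.2 -0.5] tilt 0.06 yaw x 164.4
to [487, -271.5, 256] tool shift [-0.5 -0.4 -1.2] len 1.0
to [487, -271.5, 185] tool shift [-0.6 -0.5 69.8] len 70.0
```

View pics/w3.png

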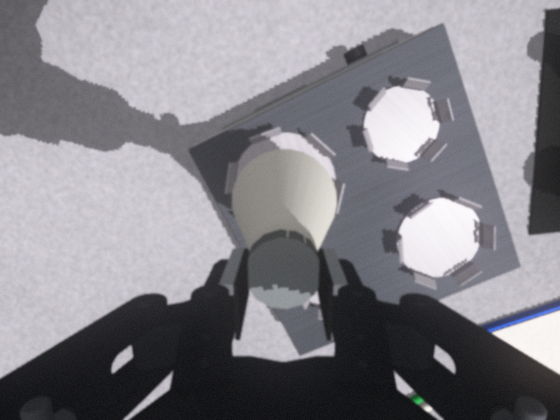

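View pics/t3.png

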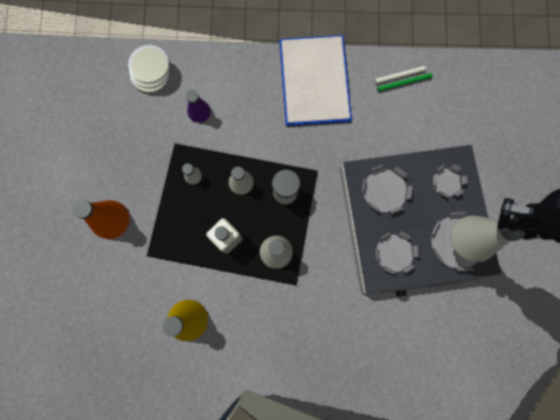

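The flask is above the largest holder. I'm lowering it.

Call:
carry_out:
  commands:
    - [0,-0.6,-0.4,6,0,0,0]
    - [0,-0.6,-0.4,20,0,0,0]
    - [0,-0.6,-0.4,35,0,0,0]
    - [0,-0.6,-0.4,45,0,0,0]
    - [0,-0.6,-0.4,54,0,0,0]
    - [0,-0.6,-0.4,62,0,0,0]
    - [0,-0.6,-0.4,67,0,0,0]
    - [0,-0.6,-0.4,70,0,0,0]
    - [0,-0.6,-0.4,72,0,0,0]
    - [0,-0.6,-0.4,72,0,0,0]

```text
t: 9.1
eef_pos: [487.6, -271.8, 183.2]
tcp_rot: [0.0, 0.136, 0.991, -0.0]
contact_force: [0.3, 0.8, -1.5]
finger_gap: 30.9
```

Call:
carry_out:
  commands:
    - [0,0,0,1,0,0,0]
    - [0,0,0,1.5,0,0,0]
    - [0,0,0,1.5,0,0,0]

```text
t: 9.4
eef_pos: [487.7, -271.8, 182.0]
tcp_rot: [0.0, 0.135, 0.991, -0.0]
contact_force: [-0.1, 0.1, 0.7]
finger_gap: 30.9
```

```bash
python3 -c "
from h import *
f=grab_frame('wrist'); cv2.imwrite('pics/w4.png',f['frame'])
f=grab_frame('scene'); cv2.imwrite('pics/s4.png',cv2.resize(f['frame'][80:300,60:280],None,fx=2.7,fy=2.7))
plan([487,-271.5,181.4])"
```

```text
t 9.5 tcp [ 487.7 -271.8  182. ] q [-0.66  0.29 -0.04  1.25  0.   -0.39] gap 31.4 F [-0.5  0.6  0.9] tilt 0.03 yaw x 164.4
to [487, -271.5, 181.4] tool shift [0.7 0.1 0.6] len 1.0
```

View pics/s4.png

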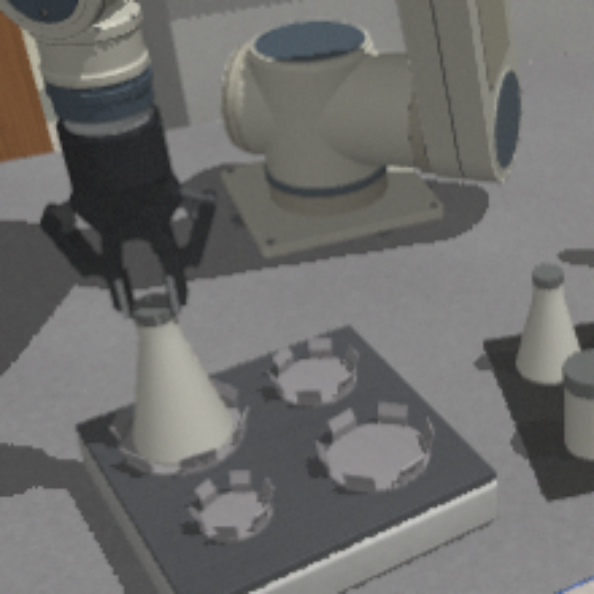

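The flask is inside its ring of fingers. I'll lower it the last bit, then release.

Call:
carry_out:
  commands:
    - [0,0,0,0.7,0,0,0]
    - [0,0,0,1.3,0,0,0]
    - [0,0,0,1.3,0,0,0]

```text
t: 9.8
eef_pos: [488.0, -271.8, 181.8]
tcp_rot: [0.001, 0.135, 0.991, -0.0]
contact_force: [-0.8, 3.0, 10.1]
finger_gap: 31.4
```

Call:
carry_out:
  commands:
    - [0.5,0,0,0,0,0,0]
    - [0.75,0,0,0,0,0,0]
    - [0.75,0,0,0,0,0,0]
    - [0.75,0,0,0,0,0,0]
    - [0.75,0,0,-10,0,0,0]
    - [0.75,0,0,-30,0,0,0]
    - [0.75,0,0,-55,0,0,0]
    - [0.75,0,0,-70,0,0,0]
    - [0.75,0,0,-75,0,0,0]
    - [0.75,0,0,-75,0,0,0]

```text
t: 10.8
eef_pos: [487.7, -271.9, 256.1]
tcp_rot: [0.001, 0.135, 0.991, -0.0]
contact_force: [0.3, 0.2, -0.4]
finger_gap: 64.2
```

```bash
python3 -c "
from h import *
f=grab_frame('wrist'); cv2.imwrite('pics/w5.png',f['frame'])
X=cloud(f).reshape(-1,3); s=X[(np.linalg.norm(X[:,:2]-[487,-271],axis=1)<35)&(abs(X[:,2]-201)<5)]
print(len(s), s.mean(0),(s.min(0)+s.max(0))/2,np.ptp(s,axis=0))
plan([622.5,286.5,240],[622.5,286.5,49])"
```

```text
2126 [ 488.28110778 -271.20084768  201.93327342] [ 489.1473451  -271.3714122   200.19130324] [34.1734312  34.22975924  8.0917042 ]
t 10.85 tcp [ 487.5 -271.8  255.2] q [-0.66  0.27  0.12  1.43  0.   -0.39] gap 63.8 F [ 1.2 -0.6 -0.8] tilt 0.0 yaw x 164.4
to [622.5, 286.5, 240] tool shift [ 19.8 574.   15.2] len 575.0
to [622.5, 286.5, 49] tool shift [ 19.8 574.  206.2] len 610.0
```

View pics/w5.png

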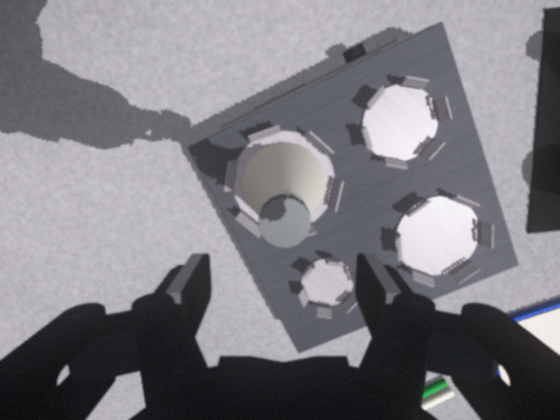

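flask_86 stands upright and centred, with its top at about 202 against an expected 201. Next is flask_38.

Call:
carry_out:
  commands:
    - [0.75,1,20,0,0,0,0]
    - [0.75,2,60,0,0,0,0]
    - [0.75,4,104,0,0,0,0]
    - [0.75,5,148,0,0,0,0]
    - [0.75,7,192,0,0,0,0]
    - [0.75,8,236,5,0,0,0]
    - [0.75,10,280,10,0,0,0]
    - [0.75,11,324,15,0,0,0]
    - [0.75,13,368,20,0,0,0]
    - [0.75,14,412,25,0,0,0]

```text
t: 11.85
eef_pos: [584.3, 130.7, 229.1]
tcp_rot: [-0.001, 0.135, 0.991, -0.0]
contact_force: [0.5, -0.4, 0.3]
finger_gap: 63.9
```

Call:
carry_out:
  commands:
    - [0.65,1,40,5,0,0,0]
    - [0.65,3,80,10,0,0,0]
    - [0.65,4,120,20,0,0,0]
    - [0.65,5.8,150,35,0,0,0]
    - [0.65,5.8,162,50,0,0,0]
    - [0.65,5.8,162,65,0,0,0]
    - [0.65,5.8,162,80,0,0,0]
    - [0.65,5.8,162,90,0,0,0]
    - [0.65,5.8,162,95,0,0,0]
    - [0.65,5.8,162,95,0,0,0]

```text
t: 12.85
eef_pos: [622.3, 285.9, 134.6]
tcp_rot: [-0.001, 0.136, 0.991, -0.0]
contact_force: [-0.5, 0.2, 0.6]
finger_gap: 55.4
```

```bash
python3 -c "
from h import *
f=grab_frame('wrist'); cv2.imwrite('pics/w6.png',f['frame'])
X=cloud(f).reshape(-1,3); s=X[(np.linalg.norm(X[:,:2]-[622,287],axis=1)<20)&(abs(X[:,2]-67)<4)]
print(len(s), s.mean(0),(s.min(0)+s.max(0))/2,np.ptp(s,axis=0))
plan([622.5,286.5,49])"
```

```text
814 [624.00553672 287.29243889  66.95482315] [624.33212771 287.16244677  66.14030437] [22.12139658 21.91971224  5.53489288]
t 12.9 tcp [622.6 286.1 135.5] q [ 0.31  0.52  0.22  1.27 -0.    0.58] gap 55.5 F [-1.2 -0.5  0.2] tilt 0.01 yaw x 164.4
to [622.5, 286.5, 49] tool shift [ 0.2  0.4 86.5] len 86.0
```

View pics/w6.png

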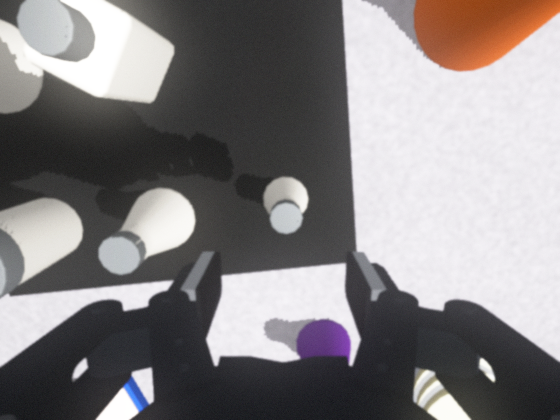

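flask_38 (white, smallest, cap at (286,217)) lies between the pads, and flask_54 at (122,253) is clear.

Call:
carry_out:
  commands:
    - [0.65,-0.6,1.1,15,0,0,0]
    - [0.65,-0.6,1.1,33,0,0,0]
    - [0.65,-0.6,1.1,51,0,0,0]
    - [0.65,-0.6,1.1,67,0,0,0]
    - [0.65,-0.6,1.1,80,0,0,0]
    - [0.65,-0.6,1.1,85.5,0,0,0]
    - [0.65,-0.6,1.1,85.5,0,0,0]
    - [0.65,-0.6,1.1,85.5,0,0,0]

```text
t: 13.7
eef_pos: [623.9, 287.5, 50.7]
tcp_rot: [0.0, 0.135, 0.991, 0.0]
contact_force: [0.4, -0.4, 0.0]
finger_gap: 55.8
```

Call:
carry_out:
  commands:
    - [0,0,0,0,0,0,0]
    - [0,0,0,0,0,0,0]
    - [0,0,0,0,0,0,0]
    - [0,0,0,0,0,0,0]
    - [0,0,0,0,0,0,0]
    - [0,0,0,0,0,0,0]
    - [0,0,0,0,0,0,0]
  force: 25

```text
t: 14.4
eef_pos: [623.7, 287.4, 50.6]
tcp_rot: [0.001, 0.135, 0.991, 0.0]
contact_force: [-0.5, 0.3, 5.8]
finger_gap: 19.1
```

```bash
python3 -c "
from h import *
f=grab_frame('wrist'); cv2.imwrite('pics/w7.png',f['frame'])
plan([610.3,-254.5,185])"
```

```text
t 14.45 tcp [623.8 287.5  50.6] q [ 0.31  0.57  0.08  1.08 -0.    0.58] gap 19.0 F [0.3 0.3 6.5] tilt 0.06 yaw x 164.4
to [610.3, -254.5, 185] tool shift [-132.7 -525.6 -134.6] len 559.0
```

View pics/w7.png

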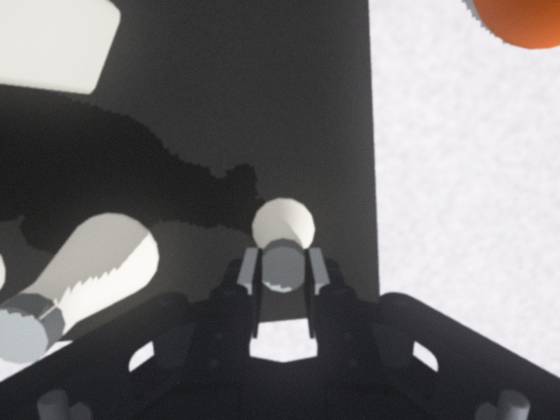

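flask_38 is held between the pads at (284,265). I'm lifting and carrying it.

Call:
carry_out:
  commands:
    - [0,0,0,-8,0,0,0]
    - [0,0,0,-26,0,0,0]
    - [0,0,0,-50,0,0,0]
    - [0,0,0,-75,0,0,0]
    - [0,0,0,-100,0,0,0]
    - [0,0,0,-120,0,0,0]
    - [0,0,0,-132,0,0,0]
    - [0,-5,-20,-135,0,0,0]
    - [0,-11,-45,-135,0,0,0]
    - [0,-19,-77,-135,0,0,0]

```text
t: 15.45
eef_pos: [620.5, 207.2, 184.0]
tcp_rot: [-0.001, 0.135, 0.991, -0.0]
contact_force: [0.2, -0.7, -0.2]
finger_gap: 19.1
```

Call:
carry_out:
  commands:
    - [0,-9,-36,0,0,0,0]
    - [0,-18,-72,0,0,0,0]
    - [0,-27,-108,0,0,0,0]
    - [0,-36,-144,0,0,0,0]
    - [0,-45,-180,0,0,0,0]
    - [0,-54,-216,0,0,0,0]
    - [0,-63,-252,0,0,0,0]
    - [0,-72,-288,0,0,0,0]
    - [0,-80,-320,0,0,0,0]
    - [0,-88,-350,0,0,0,0]

```text
t: 16.45
eef_pos: [610.7, -154.9, 184.0]
tcp_rot: [-0.001, 0.136, 0.991, 0.0]
contact_force: [0.1, 0.1, -0.3]
finger_gap: 18.8
```

Call:
carry_out:
  commands:
    - [0,-7,-29,0,0,0,0]
    - [0,-14,-54,0,0,0,0]
    - [0,-20,-76,0,0,0,0]
    - [0,-24,-92,0,0,0,0]
    - [0,-25.7,-98.6,0,0,0,0]
    - [0,-25.7,-98.6,0,0,0,0]
    - [0,-25.7,-98.6,0,0,0,0]

```text
t: 17.15
eef_pos: [610.0, -253.9, 184.8]
tcp_rot: [-0.0, 0.135, 0.991, 0.0]
contact_force: [-0.4, 0.5, -0.7]
finger_gap: 18.8
```

```bash
python3 -c "
from h import *
f=grab_frame('wrist'); cv2.imwrite('pics/w8.png',f['frame'])
plan([610.3,-254.5,185],[610.3,-254.5,109])"
```

```text
t 17.2 tcp [ 610.2 -253.6  184.9] q [-0.52  0.46  0.24  1.35  0.   -0.25] gap 18.6 F [-0.5 -0.2  0.6] tilt 0.02 yaw x 164.5
to [610.3, -254.5, 185] tool shift [-0.4 -0.8 -0.1] len 1.0
to [610.3, -254.5, 109] tool shift [-0.4 -0.9 75.9] len 76.0
```

View pics/w8.png

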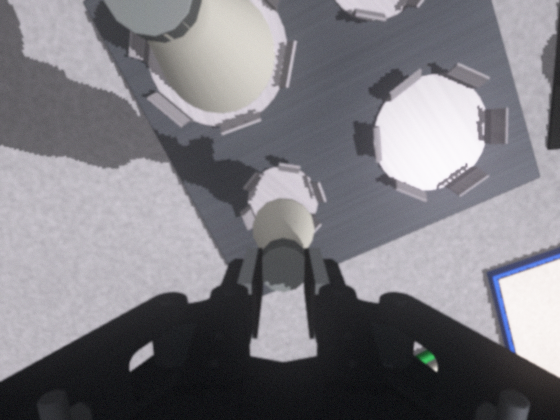

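```bash
cat >> h.py <<'E'
from scipy.optimize import least_squares
def hold(cam,c,D):
    A=cloud(grab_frame(cam)).reshape(-1,3); r=np.linalg.norm(A[:,:2]-c,axis=1)
    s=A[(abs(r-D/2-4)<11)&(A[:,2]>76)&(A[:,2]<88)]
    fit=least_squares(lambda p:np.hypot(s[:,0]-p[0],s[:,1]-p[1])-p[2],[c[0],c[1],D/2],loss="soft_l1",f_scale=2)
    print("holder",cam,D,fit.x.round(1),len(s))
E
python3 -c "
from h import *
hold('wrist',[610,-254],53);hold('wrist',[589.5,-126],85)"
```

```text
holder wrist 53 [ 612.2 -254.7   31.1] 682
holder wrist 85 [ 591.1 -126.2   47.5] 1996
```

Call:
carry_out:
  commands:
    - [0,-1,-0.8,8,0,0,0]
    - [0,-1,-0.8,24,0,0,0]
    - [0,-1,-0.8,38,0,0,0]
    - [0,-1,-0.8,50,0,0,0]
    - [0,-1,-0.8,60,0,0,0]
    - [0,-1,-0.8,68,0,0,0]
    - [0,-1,-0.8,72,0,0,0]
    - [0,-1,-0.8,74,0,0,0]
    - [0,-1,-0.8,74,0,0,0]

```text
t: 18.2
eef_pos: [611.0, -255.7, 110.9]
tcp_rot: [0.0, 0.135, 0.991, -0.0]
contact_force: [-0.0, -0.0, 0.3]
finger_gap: 18.4
```

Call:
carry_out:
  commands:
    - [0,0,0,0.8,0,0,0]
    - [0,0,0,1.5,0,0,0]
    - [0,0,0,1.5,0,0,0]

```text
t: 18.5
eef_pos: [611.0, -255.7, 109.7]
tcp_rot: [0.0, 0.136, 0.991, -0.0]
contact_force: [0.3, 0.2, 0.8]
finger_gap: 18.8
```

```bash
python3 -c "
from h import *
f=grab_frame('wrist'); cv2.imwrite('pics/w9.png',f['frame'])
plan([611,-254.6,109])"
```

```text
t 18.55 tcp [ 611.  -255.7  109.7] q [-0.52  0.49  0.1   1.18  0.   -0.25] gap 19.1 F [ 0.4 -0.4  0.9] tilt 0.04 yaw x 164.4
to [611, -254.6, 109] tool shift [0.3 1.  0.7] len 1.0
```

View pics/w9.png

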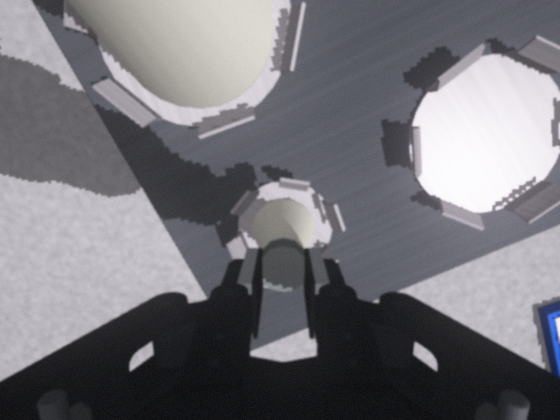

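The flask is inside the ring and nearly touching the floor. I'll seat it and release.

Call:
carry_out:
  commands:
    - [0,0,0.5,0.7,0,0,0]
    - [0,0,0.5,1.2,0,0,0]
    - [0,0,0.5,1.2,0,0,0]

```text
t: 18.85
eef_pos: [611.4, -255.6, 109.6]
tcp_rot: [0.001, 0.136, 0.991, -0.001]
contact_force: [-2.1, 0.2, 7.2]
finger_gap: 18.7
```

Call:
carry_out:
  commands:
    - [0.4,0,0,0,0,0,0]
    - [0.65,0,0,0,0,0,0]
    - [0.65,0,0,0,0,0,0]
    - [0.65,0,0,0,0,0,0]
    - [0.65,0,0,-10,0,0,0]
    - [0.65,0,0,-30,0,0,0]
    - [0.65,0,0,-60,0,0,0]
    - [0.65,0,0,-95,0,0,0]
    - [0.65,0,0,-115,0,0,0]
    - [0.65,0,0,-115,0,0,0]

```text
t: 19.85
eef_pos: [612.0, -255.6, 227.4]
tcp_rot: [0.003, 0.135, 0.991, -0.001]
contact_force: [0.5, -0.5, -0.4]
finger_gap: 55.5
```

```bash
python3 -c "
from h import *
f=grab_frame('wrist'); cv2.imwrite('pics/w10.png',f['frame'])
X=cloud(f).reshape(-1,3); s=X[(np.linalg.norm(X[:,:2]-[611,-255],axis=1)<20)&(abs(X[:,2]-125)<5)]
print(len(s), s.mean(0),(s.min(0)+s.max(0))/2,np.ptp(s,axis=0))
plan([459.5,97.5,224],[459.5,97.5,98])"
```

```text
649 [ 611.33342998 -255.89526326  125.81391428] [ 611.82676169 -256.11943778  124.17246913] [21.83731055 22.05813269  8.06251766]
t 19.9 tcp [ 611.6 -255.4  225.2] q [-0.52  0.46  0.33  1.45  0.   -0.25] gap 55.4 F [-0.2 -0.5  0.1] tilt 0.19 yaw x 164.4
to [459.5, 97.5, 224] tool shift [2.412e+02 2.991e+02 2.000e-01] len 384.0
to [459.5, 97.5, 98] tool shift [241.6 299.2 126.2] len 405.0
```

View pics/w10.png

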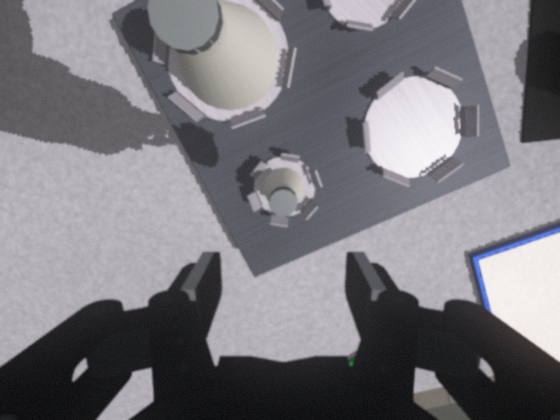

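flask_38 is seated with its top at about 125.8 against an expected 125. Next is flask_70.

Call:
carry_out:
  commands:
    - [0.7,13,16,0,0,0,0]
    - [0.7,38,47,0,0,0,0]
    - [0.7,64,79,0,0,0,0]
    - [0.7,91,113,0,0,0,0]
    - [0.7,118,146,0,0,0,0]
    - [0.7,145,180,0,0,0,0]
    - [0.7,172,213,0,0,0,0]
    - [0.7,199,247,0,0,0,0]
    - [0.7,225,279,10,0,0,0]
    - [0.7,241,299,20,0,0,0]

```text
t: 20.9
eef_pos: [457.3, 99.7, 202.4]
tcp_rot: [-0.0, 0.135, 0.991, 0.0]
contact_force: [0.9, -0.3, 0.2]
finger_gap: 59.5
```

Call:
carry_out:
  commands:
    - [0.7,0,0,10,0,0,0]
    - [0.7,0,0,20,0,0,0]
    - [0.7,0,0,25,0,0,0]
    - [0.7,0,0,25,0,0,0]

```text
t: 21.3
eef_pos: [459.1, 96.8, 177.2]
tcp_rot: [-0.001, 0.136, 0.991, -0.0]
contact_force: [-0.9, -0.5, -0.0]
finger_gap: 59.5
```

```bash
python3 -c "
from h import *
f=grab_frame('wrist'); cv2.imwrite('pics/w11.png',f['frame'])
X=cloud(f).reshape(-1,3); s=X[(np.linalg.norm(X[:,:2]-[460,97],axis=1)<25)&(abs(X[:,2]-117)<4)]
print(len(s), s.mean(0),(s.min(0)+s.max(0))/2,np.ptp(s,axis=0))
plan([460,97.5,98])"
```

```text
1564 [460.42243288  97.37497504 117.01157687] [461.11152153  97.25335333 116.00094421] [30.39694297 30.28610185  5.99108142]
t 21.35 tcp [459.4  96.8 177.8] q [ 0.03  0.14 -0.24  1.19 -0.    0.3 ] gap 60.1 F [ 0.7 -0.8  0.4] tilt 0.06 yaw x 164.3
to [460, 97.5, 98] tool shift [-0.5  0.9 79.8] len 80.0
```

View pics/w11.png

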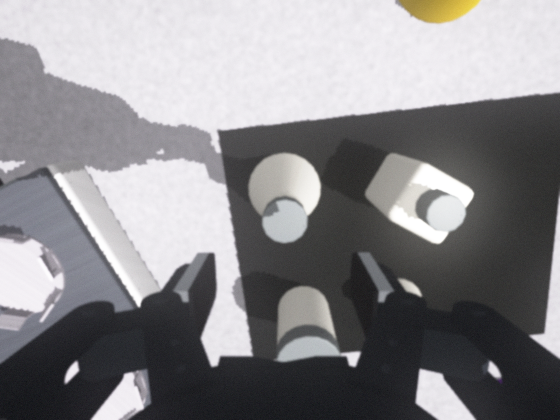

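flask_70's cap is at (285,220), the jar at (308,340) and the square bottle at (420,200). The centre is confirmed at (460.3,97.4), so I'm descending and gripping.

Call:
carry_out:
  commands:
    - [0.7,-0.6,0.8,12,0,0,0]
    - [0.7,-0.6,0.8,28,0,0,0]
    - [0.7,-0.6,0.8,46,0,0,0]
    - [0.7,-0.6,0.8,62,0,0,0]
    - [0.7,-0.6,0.8,74,0,0,0]
    - [0.7,-0.6,0.8,79.5,0,0,0]
    - [0.7,-0.6,0.8,79.5,0,0,0]
    - [0.7,-0.6,0.8,79.5,0,0,0]

```text
t: 22.15
eef_pos: [460.3, 98.1, 99.0]
tcp_rot: [0.0, 0.136, 0.991, 0.0]
contact_force: [0.2, -0.2, -0.2]
finger_gap: 59.6
```

Call:
carry_out:
  commands:
    - [0,0,0,0,0,0,0]
    - [0,0,0,0,0,0,0]
    - [0,0,0,0,0,0,0]
    - [0,0,0,0,0,0,0]
    - [0,0,0,0,0,0,0]
    - [0,0,0,0,0,0,0]
    - [0,0,0,0,0,0,0]
  force: 30

```text
t: 22.85
eef_pos: [460.4, 98.1, 99.3]
tcp_rot: [0.001, 0.136, 0.991, -0.0]
contact_force: [0.0, -2.0, 5.7]
finger_gap: 26.9
```

```bash
python3 -c "
from h import *
f=grab_frame('wrist'); cv2.imwrite('pics/w12.png',f['frame'])
plan([460,97.5,233],[590.2,-126.2,233])"
```

```text
t 22.9 tcp [460.4  98.1  99.3] q [ 0.03  0.19 -0.38  0.99 -0.    0.3 ] gap 27.0 F [-1.2 -1.3  5.2] tilt 0.08 yaw x 164.4
to [460, 97.5, 233] tool shift [   0.    -0.7 -133.7] len 134.0
to [590.2, -126.2, 233] tool shift [-185.5 -181.2 -133.5] len 292.0
```

View pics/w12.png

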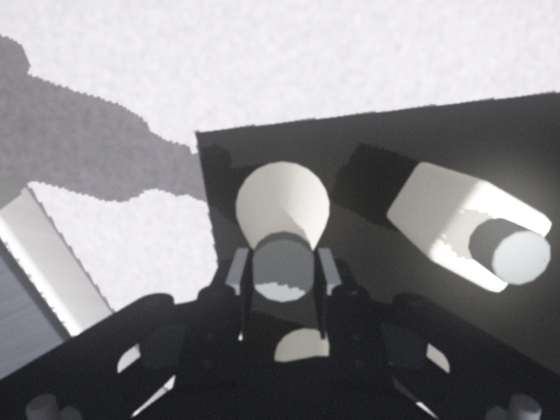

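Call:
carry_out:
  commands:
    - [0,0,0,-8,0,0,0]
    - [0,0,0,-26,0,0,0]
    - [0,0,0,-50,0,0,0]
    - [0,0,0,-75,0,0,0]
    - [0,0,0,-100,0,0,0]
    - [0,0,0,-120,0,0,0]
    - [0,0,0,-131,0,0,0]
    - [0,-6,-6,-134,0,0,0]
    - [0,-20,-20,-134,0,0,0]
    - [0,-39,-38,-134,0,0,0]

```text
t: 23.9
eef_pos: [487.2, 50.8, 232.0]
tcp_rot: [-0.001, 0.135, 0.991, 0.0]
contact_force: [1.0, -0.6, -1.1]
finger_gap: 26.7
```

Call:
carry_out:
  commands:
    - [0,-21,-20,0,0,0,0]
    - [0,-43,-42,0,0,0,0]
    - [0,-65,-64,0,0,0,0]
    - [0,-87,-85,0,0,0,0]
    - [0,-109,-107,0,0,0,0]
    - [0,-127,-125,0,0,0,0]
    - [0,-140,-137,0,0,0,0]
    - [0,-146.5,-143,0,0,0,0]
    - [0,-146.5,-143,0,0,0,0]
    - [0,-146.5,-143,0,0,0,0]

```text
t: 24.9
eef_pos: [589.6, -125.6, 232.2]
tcp_rot: [-0.001, 0.135, 0.991, 0.0]
contact_force: [0.8, 0.4, -2.0]
finger_gap: 27.0
```

```bash
python3 -c "
from h import *
f=grab_frame('wrist'); cv2.imwrite('pics/w13.png',f['frame'])
plan([590.2,-126.2,158])"
```

```text
t 24.95 tcp [ 589.6 -125.3  232.5] q [-0.35  0.35  0.18  1.41  0.   -0.08] gap 26.8 F [ 1.3  0.1 -0.4] tilt 0.04 yaw x 164.5
to [590.2, -126.2, 158] tool shift [-0.9 -0.8 74.5] len 75.0
```

View pics/w13.png

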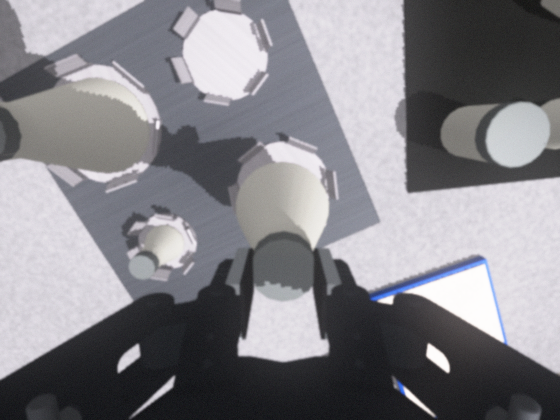

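flask_70 is over holder_70 and flask_38 is clear. I'm lowering it.

Call:
carry_out:
  commands:
    - [0,-0.9,-0.5,8,0,0,0]
    - [0,-0.9,-0.5,24,0,0,0]
    - [0,-0.9,-0.5,38,0,0,0]
    - [0,-0.9,-0.5,50,0,0,0]
    - [0,-0.9,-0.5,60,0,0,0]
    - [0,-0.9,-0.5,68,0,0,0]
    - [0,-0.9,-0.5,72,0,0,0]
    - [0,-0.9,-0.5,73,0,0,0]
    - [0,-0.9,-0.5,73,0,0,0]

```text
t: 25.85
eef_pos: [590.9, -126.7, 159.9]
tcp_rot: [0.0, 0.136, 0.991, -0.0]
contact_force: [0.8, -0.3, -0.6]
finger_gap: 27.1
```

Call:
carry_out:
  commands:
    - [0,0,0,0.8,0,0,0]
    - [0,0,0,1.6,0,0,0]
    - [0,0,0,2.3,0,0,0]
    - [0,0,0,2.3,0,0,0]

```text
t: 26.25
eef_pos: [591.2, -127.1, 158.4]
tcp_rot: [0.001, 0.136, 0.991, -0.0]
contact_force: [-1.3, -1.1, 4.5]
finger_gap: 27.1
```

```bash
python3 -c "
from h import *
f=grab_frame('wrist'); cv2.imwrite('pics/w14.png',f['frame'])
plan([590.2,-126.2,158])"
```

```text
t 26.3 tcp [ 591.2 -127.   158.4] q [-0.35  0.37  0.03  1.23 -0.   -0.08] gap 26.8 F [-1.5 -0.5  4.9] tilt 0.11 yaw x 164.4
to [590.2, -126.2, 158] tool shift [1.2 0.6 0.4] len 1.0
```

View pics/w14.png

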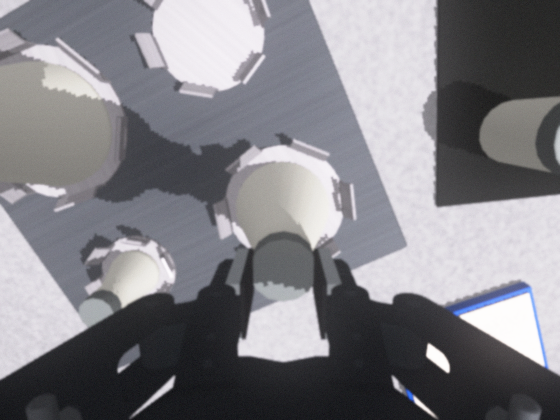

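It has touched the floor inside the ring, so I'm releasing.

Call:
carry_out:
  commands:
    - [0.4,0,0,0,0,0,0]
    - [0.7,0,0,0,0,0,0]
    - [0.7,0,0,0,0,0,0]
    - [0.7,0,0,0,0,0,0]
    - [0.7,0,0,-10,0,0,0]
    - [0.7,0,0,-30,0,0,0]
    - [0.7,0,0,-55,0,0,0]
    - [0.7,0,0,-72,0,0,0]
    - [0.7,0,0,-77,0,0,0]
    - [0.7,0,0,-77,0,0,0]

```text
t: 27.3
eef_pos: [591.0, -126.7, 235.1]
tcp_rot: [0.001, 0.135, 0.991, -0.0]
contact_force: [0.3, 0.2, 0.5]
finger_gap: 59.2
```

```bash
python3 -c "
from h import *
f=grab_frame('wrist'); cv2.imwrite('pics/w15.png',f['frame'])
X=cloud(f).reshape(-1,3); s=X[(np.linalg.norm(X[:,:2]-[590,-126],axis=1)<25)&(abs(X[:,2]-175)<5)]
print(len(s), s.mean(0),(s.min(0)+s.max(0))/2,np.ptp(s,axis=0))
plan([610.5,180,234],[610.5,180,74])
hold('wrist',[460,-143.3],69)"
```

```text
1606 [ 590.91524538 -127.72801867  175.9167482 ] [ 591.72698785 -127.85219953  174.176085  ] [30.86860674 30.14684647  8.32921127]
t 27.35 tcp [ 590.7 -126.6  234.2] q [-0.35  0.35  0.19  1.41  0.   -0.08] gap 59.9 F [-1.1  0.2  0. ] tilt 0.0 yaw x 164.4
to [610.5, 180, 234] tool shift [6.330e+01 3.007e+02 2.000e-01] len 307.0
to [610.5, 180, 74] tool shift [ 63.3 300.7 160.2] len 346.0
holder wrist 69 [ 462.  -143.    38.9] 1173
```

View pics/w15.png

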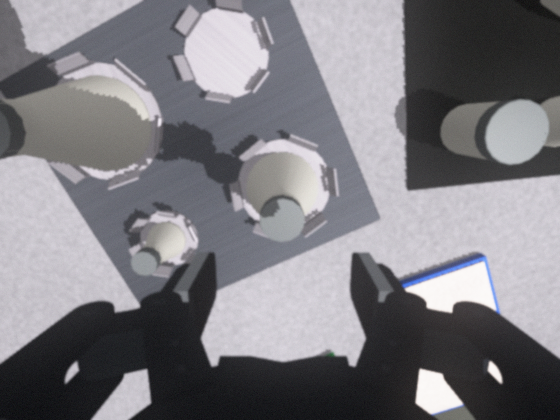

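flask_70 is seated with its top at about 176 against an expected 175. Last is flask_54.

Call:
carry_out:
  commands:
    - [0.65,3,14,0,0,0,0]
    - [0.65,10,45,0,0,0,0]
    - [0.65,18,85,0,0,0,0]
    - [0.65,27,127,0,0,0,0]
    - [0.65,36,170,0,0,0,0]
    - [0.65,45,213,5,0,0,0]
    - [0.65,54,255,15,0,0,0]
    - [0.65,60,285,30,0,0,0]
    - [0.65,63.3,300,50,0,0,0]
    - [0.65,63.3,300.7,70,0,0,0]

```text
t: 28.4
eef_pos: [609.5, 183.3, 162.7]
tcp_rot: [-0.001, 0.134, 0.991, 0.0]
contact_force: [-0.3, -1.0, -0.2]
finger_gap: 55.6
```

Call:
carry_out:
  commands:
    - [0.65,0,0,5,0,0,0]
    - [0.65,0,0,10,0,0,0]
    - [0.65,0,0,10,0,0,0]
    - [0.65,0,0,10,0,0,0]

```text
t: 28.8
eef_pos: [610.9, 179.7, 155.2]
tcp_rot: [0.001, 0.136, 0.991, 0.0]
contact_force: [0.4, -0.2, 0.7]
finger_gap: 55.5
```

```bash
python3 -c "
from h import *
f=grab_frame('wrist'); cv2.imwrite('pics/w16.png',f['frame'])
X=cloud(f).reshape(-1,3); s=X[(np.linalg.norm(X[:,:2]-[610,180],axis=1)<25)&(abs(X[:,2]-91)<4)]
print(len(s), s.mean(0),(s.min(0)+s.max(0))/2,np.ptp(s,axis=0))
plan([611,180,74])"
```

```text
1156 [612.17581489 179.97165868  90.97655198] [612.8029172  179.87632005  90.05699587] [26.72718237 26.2834606   5.97450352]
t 28.85 tcp [610.9 179.7 155.3] q [ 0.15  0.43  0.11  1.25 -0.    0.43] gap 55.7 F [-0.4  0.   0.1] tilt 0.08 yaw x 164.4
to [611, 180, 74] tool shift [ 0.1  0.3 81.3] len 81.0
```

View pics/w16.png

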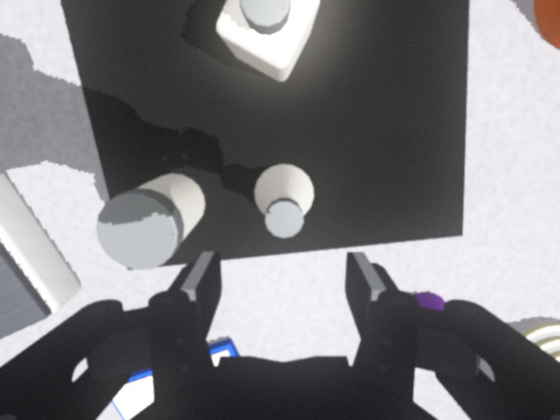

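flask_54's cap is at (284,218) and the jar's at (140,230), leaving enough finger clearance of about 25 mm or more. I'm descending and gripping.

Call:
carry_out:
  commands:
    - [0.65,-0.6,0.3,12,0,0,0]
    - [0.65,-0.6,0.3,28,0,0,0]
    - [0.65,-0.6,0.3,46,0,0,0]
    - [0.65,-0.6,0.3,62,0,0,0]
    - [0.65,-0.6,0.3,75,0,0,0]
    - [0.65,-0.6,0.3,81,0,0,0]
    - [0.65,-0.6,0.3,81,0,0,0]
    - [0.65,-0.6,0.3,81,0,0,0]

```text
t: 29.65
eef_pos: [611.5, 180.1, 73.8]
tcp_rot: [0.0, 0.136, 0.991, 0.0]
contact_force: [-0.2, 0.8, 0.5]
finger_gap: 55.6
```

Call:
carry_out:
  commands:
    - [0,0,0,0,0,0,0]
    - [0,0,0,0,0,0,0]
    - [0,0,0,0,0,0,0]
    - [0,0,0,0,0,0,0]
    - [0,0,0,0,0,0,0]
    - [0,0,0,0,0,0,0]
    - [0,0,0,0,0,0,0]
  force: 28

```text
t: 30.35
eef_pos: [611.6, 180.1, 74.2]
tcp_rot: [0.001, 0.135, 0.991, 0.0]
contact_force: [-1.0, -1.5, 6.2]
finger_gap: 23.1
```

```bash
python3 -c "
from h import *
f=grab_frame('wrist'); cv2.imwrite('pics/w17.png',f['frame'])
plan([460.8,-143.2,210])"
```

```text
t 30.4 tcp [611.5 180.2  74.2] q [ 0.16  0.48 -0.02  1.07 -0.    0.43] gap 22.5 F [-0.1 -0.8  5.7] tilt 0.08 yaw x 164.4
to [460.8, -143.2, 210] tool shift [  58.2 -351.9 -136. ] len 382.0
```

View pics/w17.png

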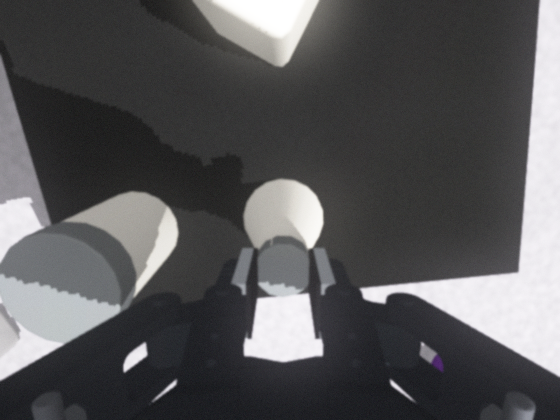

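Call:
carry_out:
  commands:
    - [0,0,0,-8,0,0,0]
    - [0,0,0,-26,0,0,0]
    - [0,0,0,-50,0,0,0]
    - [0,0,0,-75,0,0,0]
    - [0,0,0,-100,0,0,0]
    - [0,0,0,-122,0,0,0]
    - [0,0,0,-134,0,0,0]
    - [0,0,0,-136,0,0,0]
    - [0,3,-17,-136,0,0,0]
    - [0,7,-42,-136,0,0,0]

```text
t: 31.4
eef_pos: [592.8, 141.9, 207.8]
tcp_rot: [-0.001, 0.135, 0.991, -0.0]
contact_force: [-0.4, 0.1, -0.9]
finger_gap: 22.7
```

Call:
carry_out:
  commands:
    - [0,5,-32,0,0,0,0]
    - [0,11,-66,0,0,0,0]
    - [0,17,-100,0,0,0,0]
    - [0,22,-134,0,0,0,0]
    - [0,28,-168,0,0,0,0]
    - [0,34,-202,0,0,0,0]
    - [0,39,-236,0,0,0,0]
    - [0,44,-266,0,0,0,0]
    - [0,48,-290,0,0,0,0]
    - [0,50,-304,0,0,0,0]

```text
t: 32.4
eef_pos: [462.2, -139.1, 208.4]
tcp_rot: [-0.001, 0.136, 0.991, 0.0]
contact_force: [0.1, 0.3, 0.1]
finger_gap: 22.4
```

Call:
carry_out:
  commands:
    - [0,1,-6,0,0,0,0]
    - [0,1,-6,0,0,0,0]
    - [0,1,-6,0,0,0,0]

```text
t: 32.7
eef_pos: [461.1, -142.8, 209.2]
tcp_rot: [-0.0, 0.135, 0.991, 0.0]
contact_force: [-0.4, 0.3, -1.2]
finger_gap: 22.7
```

```bash
python3 -c "
from h import *
f=grab_frame('wrist'); cv2.imwrite('pics/w18.png',f['frame'])
plan([460.8,-143.2,132.7]); hold('wrist',[460.8,-143.2],69)"
```

```text
t 32.75 tcp [ 461.1 -142.6  209.2] q [-0.47  0.15 -0.15  1.28  0.   -0.2 ] gap 22.5 F [ 0.2 -0.1 -0.2] tilt 0.02 yaw x 164.5
to [460.8, -143.2, 132.7] tool shift [ 0.2 -0.7 76.5] len 77.0
holder wrist 69 [ 462.  -143.6   39.4] 698
```

View pics/w18.png

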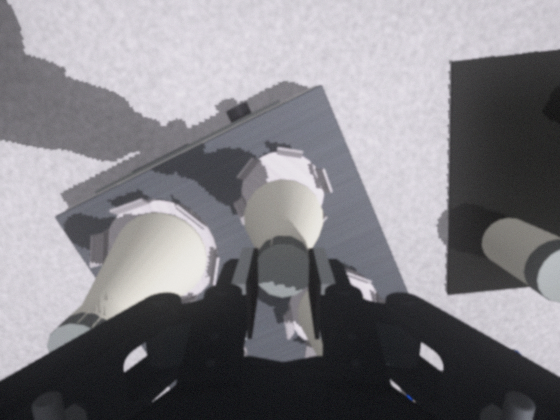

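flask_54 is over holder_54, and flask_86's neck is about 115 mm off to the side. I'm lowering it.

Call:
carry_out:
  commands:
    - [0,0,-0.6,8,0,0,0]
    - [0,0,-0.6,24,0,0,0]
    - [0,0,-0.6,38,0,0,0]
    - [0,0,-0.6,50,0,0,0]
    - [0,0,-0.6,60,0,0,0]
    - [0,0,-0.6,68,0,0,0]
    - [0,0,-0.6,73,0,0,0]
    - [0,0,-0.6,75,0,0,0]
    - [0,0,-0.6,75,0,0,0]

```text
t: 33.7
eef_pos: [460.7, -144.0, 134.3]
tcp_rot: [-0.0, 0.135, 0.991, 0.0]
contact_force: [0.1, -0.2, -0.1]
finger_gap: 22.6
```

Call:
carry_out:
  commands:
    - [0,0,0,0.8,0,0,0]
    - [0,0,0,1.6,0,0,0]
    - [0,0,0,2.3,0,0,0]
    - [0,0,0,2.3,0,0,0]

```text
t: 34.1
eef_pos: [461.1, -144.2, 133.1]
tcp_rot: [0.001, 0.135, 0.991, -0.0]
contact_force: [-1.1, 0.4, 7.3]
finger_gap: 22.7
```

```bash
python3 -c "
from h import *
f=grab_frame('wrist'); cv2.imwrite('pics/w19.png',f['frame'])
plan([460.8,-143.2,132.7])"
```

```text
t 34.15 tcp [ 461.1 -144.1  133.1] q [-0.48  0.19 -0.3   1.08  0.   -0.21] gap 22.9 F [-1.9  1.9  8.3] tilt 0.11 yaw x 164.4
to [460.8, -143.2, 132.7] tool shift [0.5 0.8 0.4] len 1.0
```

View pics/w19.png

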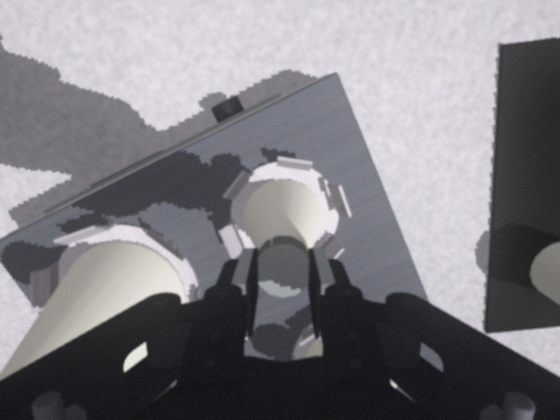

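It's on the floor inside the ring. I'm releasing with a modest opening because of the neighbouring flask, then retreating upward.

Call:
carry_out:
  commands:
    - [0.3,0,0,0,0,0,0]
    - [0.5,0,0,0,0,0,0]
    - [0.5,0,0,0,0,0,0]
    - [0.5,0,0,0,0,0,0]
    - [0.5,0,0,-10,0,0,0]
    - [0.5,0,0,-30,0,0,0]
    - [0.5,0,0,-60,0,0,0]
    - [0.5,0,0,-95,0,0,0]
    - [0.5,0,0,-120,0,0,0]
    - [0.5,0,0,-130,0,0,0]

```text
t: 35.15
eef_pos: [461.3, -144.3, 265.0]
tcp_rot: [0.002, 0.135, 0.991, -0.001]
contact_force: [1.1, -0.2, 0.5]
finger_gap: 42.8
```

Call:
carry_out:
  commands:
    - [0.5,0,30,0,0,0,0]
    - [0.5,0,70,0,0,0,0]
    - [0.5,0,110,0,0,0,0]
    - [0.5,0,150,0,0,0,0]
    - [0.5,0,190,0,0,0,0]
    - [0.5,0,230,0,0,0,0]
    - [0.5,0,260,0,0,0,0]
    - [0.5,0,280,0,0,0,0]
    - [0.5,0,280,0,0,0,0]
    - [0.5,0,280,0,0,0,0]

```text
t: 36.15
eef_pos: [535.5, 125.8, 261.4]
tcp_rot: [-0.001, 0.135, 0.991, -0.0]
contact_force: [-0.5, 0.6, -0.5]
finger_gap: 42.4
```

Run:
```python
from h import *
f=grab_frame('scene'); cv2.imwrite('pics/s20.png',f['frame']); g=grab_frame('top'); cv2.imwrite('pics/t20.png',g['frame'])
for nm,q in (("top",g),("scene",f)):
    A=cloud(q).reshape(-1,3)
    for n,c,z in (("f38",[611,-255],125),("f54",[461,-143],149),("f70",[590,-126],175),("f86",[487,-271],201),("jar",[592,81],95),("bottle",[485,204],112)):
        s=A[(np.linalg.norm(A[:,:2]-c,axis=1)<35)&(abs(A[:,2]-z)<5)]
        if len(s): print(nm,n,len(s),s.mean(0).round(1),"mid",((s.min(0)+s.max(0))/2)[:2].round(1))
for n,c,D in (("38",[611,-255],53),("54",[461,-143],69),("70",[590,-126],85),("86",[487,-271],101)): hold("top",c,D)
plan()
```

```text
top f38 116 [ 608.2 -253.8  125.2] mid [ 608.4 -254.7]
top f54 168 [ 459.6 -144.   149.4] mid [ 460.  -144.4]
top f70 225 [ 588.4 -127.4  175.2] mid [ 588.9 -127.8]
top f86 328 [ 486.6 -269.5  201.5] mid [ 486.5 -270.1]
scene f38 79 [ 612.7 -257.1  125.3] mid [ 611.3 -256.9]
scene f54 76 [ 463.5 -145.5  149.4] mid [ 462.  -145.3]
scene f70 117 [ 593.1 -129.4  175.4] mid [ 591.4 -128.7]
scene f86 135 [ 491.5 -271.5  201.7] mid [ 488.4 -271.3]
scene jar 267 [595.4  79.6  94.7] mid [595.2  79.7]
scene bottle 55 [487.6 202.5 111.4] mid [487.6 202.3]
holder top 53 [ 609.1 -253.5   31.1] 124
holder top 69 [ 459.3 -142.6   39.6] 187
holder top 85 [ 588.4 -125.3   48. ] 191
holder top 101 [ 486.  -270.9   55.4] 246
t 36.45 tcp [535.8 125.  262.2] q [ 0.08  0.25  0.12  1.44 -0.    0.35] gap 42.8 F [ 0.3 -0.4  0.3] tilt 0.01 yaw x 164.4
```

View pics/s20.png

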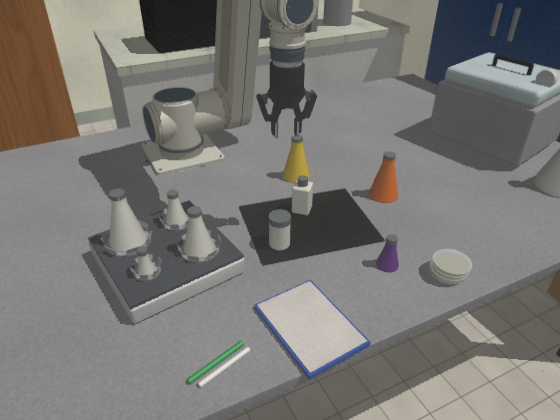

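View pics/t20.png

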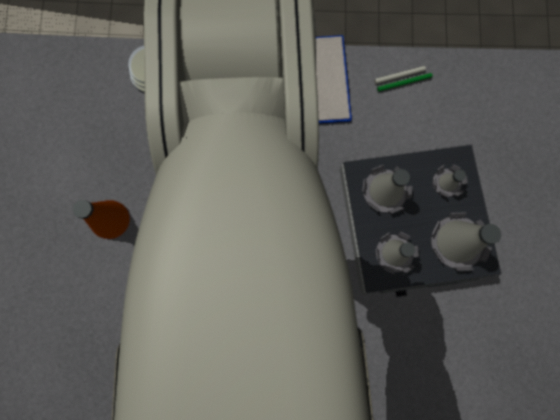

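All four flasks stand in their matching holders, and the jar (279,228) and bottle (302,196) are where they were. The gripper is clear of everything, so I'm handing in.

```bash
python3 -c "
from cell import *
print(hand_in())"
```

```text
the job is handed in; nothing more can be done
None
```

All four conical flasks are standing in the holder of their own size, and I handed the job in at about t = 36.5 s. The hand-in gives no verdict, so this rests on my own last checks. I gripped each flask by its neck, lowered it until it touched the holder floor, then released it.

- **Height:** the flask tops read 125.2, 149.4, 175.2 and 201.5 mm from smallest to largest. Fully seated they should read 125, 149, 175 and 201 mm.
- **Centring:** in the top view each flask axis is within about 2.5 mm of its holder's centre, against a 12 mm limit. The top and scene cameras disagree by up to 3 mm, which I put down to calibration.
- **Upright:** all four look upright in the last pictures.
- **Bystanders:** the jar and the square bottle stand upright, within about 1 mm of where the scene camera first saw them. The arm hid them from the top camera in the final picture, so only the scene camera confirms this.
- **Contact:** the gripper is clear of everything, and the largest contact force I read was about 10 N.

No check failed. The orange, yellow and purple look-alikes were left alone.

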